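# Fish the long spanner out of a tool tray through its short opening

## Robot

A 6-joint arm with a two-finger parallel gripper is mounted at the origin on a cart in front of the work surface, level with it; the furniture and walls round the work are solid. World frame = base frame: x ahead of the robot, y to its left, z up, the work surface at z = 0. Lengths are in m, angles in rad, forces in N, time in s.
With the tool pointing down it reaches from about 0.25 to 0.8 m from the base axis. Payload 3.9 kg.
Tool frame: the origin (TCP) lies on the centre line of the jaws, within the pads' length; the fingertips stand 14 mm ahead of it and the grasp point (between the pads) lies 5 mm behind it (arm.tip_reach is the distance from the TCP to the fingertips, in m); y points along the fingers, z is the direction in which the jaws open and shut, and the axes are right-handed (so a half turn about y gives the same grasp; the last joint's range is limited). The gripper opens to 85 mm and grips with 20 to 120 N. Pads are 22 mm wide; open, the fingers measure 114 mm over their backs; the gripper's body (76 mm by 85 mm) begins 54 mm behind the grasp point. The pads swing forward as they close: fully open they stand 13 mm farther back than shut.
Start: joints at [-1.285, 0.26, -0.138, 1.173, 0, 1.571], TCP at [0.148, -0.504, 0.245] pointing down, gripper open.
Joint ranges: [-2.78, 2.78], [-0.83, 1.72], [-1.28, 1.37], [-1.9, 2.12], [-1.57, 1.48], [-3.14, 3.14]. Speed limits (rad/s): [2.57, 2.57, 3.14, 3.14, 3.14, 3.14].

## Interface

Orientations are given as a 3x3 rotation matrix whose columns are the frame's x, y, z axes.
In Python, from rig import monitor, viewer, ticket, arm gives the robot as it stands.
- The arm moves only by the tool apply_moves, never from a script. Its argument "increments" is a list of rows, each an object with "offset": the shift along the world's x, y, z in m, a list of three; "angular": the turn, a rotation vector about the world's x, y, z in degrees, a list of three; "claw": the opening, from 0 (shut) to 1 (fully open). In form: [{"offset": [tx, ty, tz], "angular": [rx, ry, rz], "claw": claw}, ...]. A call has 1 to 5 rows; each row is the pose to reach, as a shift and turn from the pose commanded when the call began; what a row does not reach only later rows make up. A row lasts 1/10 s, in which the tool goes at most 50 mm and 8.59 degrees, less where a joint would pass 70% of its speed; a pose out of reach is approached as far as the arm can. A call with a gripper value outside its range is refused whole. The fingers move at their own pace and stop on an object; "squeeze" is the grip in N (left out, the last holds). Time passes only in rows, so rows that repeat a pose let the fingers close. It gives the time, the measured TCP pose, the force and the opening at its end, in the units of the state.
- monitor.state(): the state, without advancing time (a new reading comes with each control period).
- viewer.read_camera(name): name is "scene" or "top" or "wrist"; returns a dict with "img" (420x560x3 uint8, blue, green, red), "mtx" (3x3 intrinsics, pixels), "R" (3x3) and "t" (3): a world point X has camera coordinates R X + t. Camera axes: x right, y down, z forward; pixel columns grow to the right and rows downward; lengths in m; the calibration is good to about 2 mm. A picture is of the moment at which its call begins. There is no depth.
- ticket.finish_job(): hands the job in, once; it reports no verdict.
The state is a dict: "t": time; "q": joint angles; "qvel": joint speeds; "effort": joint torques, N m; "ee_pos": TCP position; "ee_rot": TCP orientation; "ft_force": force on the tool from outside, world axes, zero at the start; "moment": the same for the moment, N m; "finger_gap": finger opening in m.
Only numpy, scipy, OpenCV 4.12 (cv2) and the standard library are available. Lean on these libraries where they do the work, as an engineer would, in place of code of your own. Each camera call takes 0.05 s, during which the arm holds its last target. There are 200 camera calls.

## Task

The long spanner has slipped under the end covers of the grey tool tray, and the opening between the covers is shorter than the spanner. Take hold of it through the opening, tilt it so that one end comes up first, and draw it out slantwise without forcing it against the tray; leave the short spanner and the other things beside the tray where they are. Finish still holding the long spanner in the gripper, motionless, with all of it well clear (10 cm or so) above the tray's covers.

Things in the scene. Friction and masses are not known exactly. Their poses are not given: they have to be found in the camera images.
- tray: grey steel tool tray with dark floor, fixed, 316 (x) x 156 (y) x 54 mm high. Origin: centre of its underside, z up. Inside 310 x 150 mm; inner floor 4 mm above the table. Fixed covers close the top at both ends (top 54 mm, underside 51 mm above the table); between them an opening 130 mm long (x -65 to +65 mm) over the full inside width. Small handles at both end faces, not used.
- long_spanner: the longer of two steel spanners, 207 mm long, heads 38 mm wide, 7 to 8 mm thick, about 70 g; straight shank 11 mm wide from y = -65 to +62 mm. Origin: centre of its underside; y along its length to the open jaw, z up. Lies flat on the tray floor, about parallel to the tray (0.08 rad), within 15 mm of its middle, both ends under the covers.
- long_spanner_jaw_end (a point): tip of the long spanner's open-jaw end, at [11, 102, 3.5] mm in the spanner's frame
- long_spanner_ring_end (a point): tip of the long spanner's ring end, at [0, -103, 3.5] mm in the spanner's frame
- short_spanner: the shorter steel combination spanner, 136 mm long, heads 22 mm wide, 4 to 5 mm thick; lies flat on the table beside the tray. Origin: centre of its underside; y along its length. Bystander.
- oil_filter: orange screw-on oil filter, 72 mm across and 88 mm high, standing beside the tray; origin: centre of its underside. Bystander.
- plug_box: small red carton, 52 x 100 x 28 mm, lying beside the tray; origin: centre of its underside. Bystander.
- ins_tape: roll of black tape, 55 mm across and 19 mm high, lying beside the tray; origin: centre of its underside. Bystander.

How it is judged:
By the outcome, as a careful person would: the job done as asked, in the order asked, and still so for the second after the job is handed in, while the arm keeps its last pose, push and grip.
It also fails if it takes over 40 s, if anything falls off the work surface, if the arm or the gripper's body presses on something with over 40 N, if the wrist force passes 120 N, or if a joint passes its speed limit or range.

## Working session

There is one attempt and no reset: what is moved stays moved. The work goes in short steps, Python scripts to look and compute and a tool call to move; the robot and the scene stay as the last step left them, time stands still between calls to the robot, and variables do not carry over. Pictures are saved under pics/ and viewed, about 8 in all and at most 12, crops included, and the job is handed in when it is done.

Besides the shell and the picture viewer there is one more tool, called as name(argument=value, ...), one argument or row to a line, values as JSON. apply_moves: Moves the arm, as the interface text tells. Its arguments: {"type":"object","properties":{"increments":{"type":"array","items":{"type":"object","properties":{"offset":{"type":"array","items":{"type":"number"}},"angular":{"type":"array","items":{"type":"number"}},"claw":{"type":"number"}}}},"squeeze":{"type":"number"}},"required":["increments"]}

```bash
mkdir -p pics; ls
python3 - <<'E'
from rig import monitor, viewer, arm
import cv2, numpy as np
s=monitor.state(); print({k:np.round(v,3).tolist() for k,v in s.items()}, arm.tip_reach)
for n in ("top","scene"):
    c=viewer.read_camera(n); cv2.imwrite(f"pics/{n}0.png",c["img"]); print(n,np.round(c["mtx"],1).tolist(),np.round(c["R"],3).tolist(),np.round(c["t"],3).tolist())
E
```

```text
pics
{'t': 0.0, 'q': [-1.285, 0.261, -0.139, 1.173, 0.0, 1.571], 'qvel': [0.0, 0.0, -0.001, 0.0, 0.0, -0.001], 'effort': [0.002, -40.568, 25.392, 0.019, 0.0, 0.0], 'ee_pos': [0.148, -0.503, 0.244], 'ee_rot': [[-0.959, -0.001, 0.282], [-0.282, 0.002, -0.959], [-0.0, -1.0, -0.002]], 'ft_force': [0.914, 0.32, 0.209], 'moment': [0.055, 0.012, 0.026], 'finger_gap': 0.085} 0.014
top [[495.9, 0.0, 285.6], [0.0, 495.9, 209.8], [0.0, 0.0, 1.0]] [[0.008, -1.0, 0.026], [-0.997, -0.01, -0.076], [0.076, -0.025, -0.997]] [0.131, 0.54, 0.856]
scene [[455.2, 0.0, 280.8], [0.0, 455.2, 207.3], [0.0, 0.0, 1.0]] [[0.937, 0.349, -0.016], [0.19, -0.548, -0.815], [-0.293, 0.76, -0.579]] [-0.57, 0.009, 1.049]
```

View pics/top0.png

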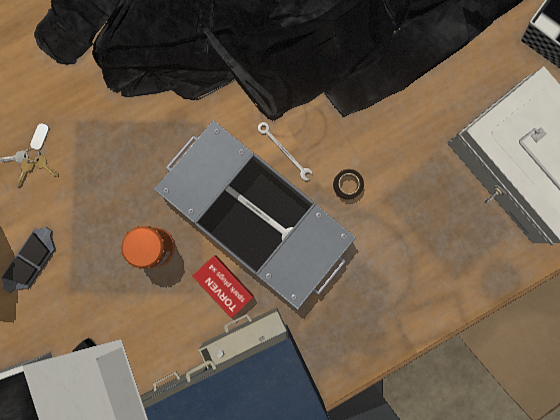

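View pics/scene0.png

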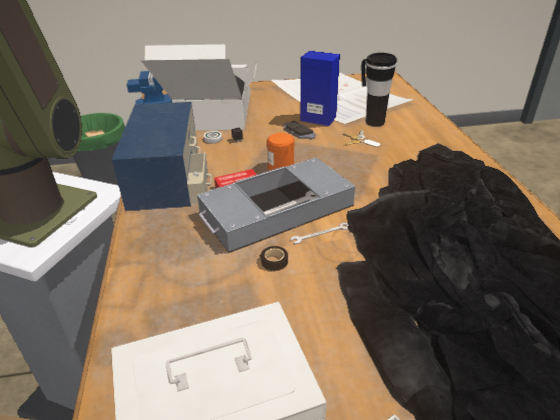

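Top view: the tray runs diagonally, with its upper cover around (205,160) and its lower-right cover around (305,265). The spanner shank runs from (228,188) to (292,235), with one head just showing at about (288,232). Next I'll measure the tray and shank.

```bash
cat > h.py <<'E'
import numpy as np, cv2
from rig import monitor, viewer, arm
def ray(c,uv,z):
    d=c["R"].T@np.linalg.solve(c["mtx"],np.r_[uv,1.]); o=-c["R"].T@c["t"]
    return o+d*(z-o[2])/d[2]
def proj(c,X):
    p=c["mtx"]@(c["R"]@np.asarray(X)+c["t"]); return p[:2]/p[2]
E
python3 - <<'E'
from h import *
c=viewer.read_camera("top"); im=c["img"]
hsv=cv2.cvtColor(im,cv2.COLOR_BGR2HSV).astype(int)
b,g,r=[im[...,i].astype(int) for i in range(3)]
for p in [(205,160),(305,265),(260,195),(260,212),(289,233),(245,210)]: print(p,im[p[1],p[0]])
roi=np.zeros(im.shape[:2],np.uint8); cv2.fillConvexPoly(roi,np.array([(213,112),(146,188),(302,318),(365,240)]),255)
m=((b>=r-2)&(b>85)&(roi>0)).astype(np.uint8)*255
n,lab,st,ce=cv2.connectedComponentsWithStats(m)
for i in range(1,n):
    if st[i,4]>150:
        print(st[i],ce[i],cv2.minAreaRect(np.argwhere(lab==i)[:,::-1].astype(np.float32)))
cr=im[110:320,140:370]; cv2.imwrite("pics/crop0.png",cv2.resize(cr,None,fx=2.8,fy=2.8,interpolation=cv2.INTER_CUBIC))
E
```

```text
(205, 160) [139 135 132]
(305, 265) [125 123 118]
(260, 195) [38 40 41]
(260, 212) [116 121 122]
(289, 233) [133 129 125]
(245, 210) [37 39 38]
[  154   120   201   190 10569] [255.17816255 214.50222348] ((255.50819396972656, 214.09014892578125), (198.585205078125, 92.95477294921875), 39.80556869506836)
```

View pics/crop0.png

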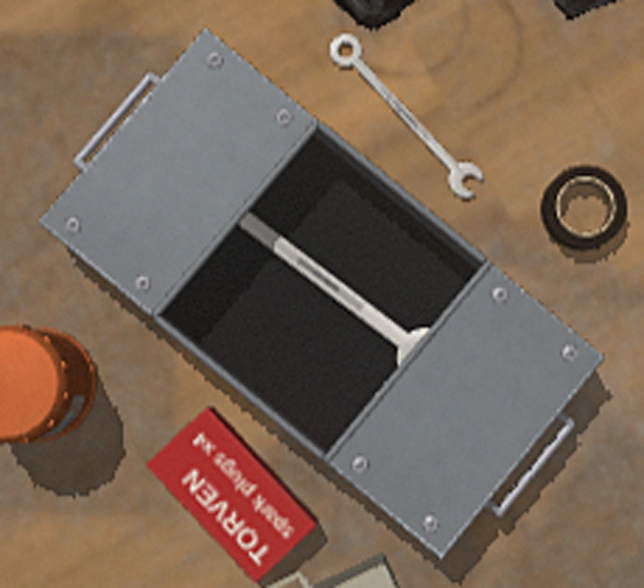

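Run:
```python
from h import *
c=viewer.read_camera("top"); f=lambda x,y,z: ray(c,(140+(x+.5)/2.8-.5,110+(y+.5)/2.8-.5),z)
print("cam",-c["R"].T@c["t"])
T=[f(*p,.054) for p in [(206,28),(40,219),(444,558),(602,355)]]
print(np.round(T,4)); print([round(np.linalg.norm(T[i]-T[(i+1)%4]),4) for i in range(4)])
ct=np.mean(T,0); ax=(T[2]+T[3]-T[0]-T[1]); ax/=np.linalg.norm(ax); print("centre",ct,"yaw",np.degrees(np.arctan2(ax[1],ax[0])))
ay=np.array([-ax[1],ax[0],0])
for p in [(316,123),(157,315),(486,263),(328,458)]:
    v=f(*p,.054)-ct; print("edge",p,v@ax,v@ay)
im=cv2.imread("pics/crop0.png"); g=im.min(2)
m=np.zeros(g.shape,np.uint8); cv2.fillConvexPoly(m,np.array([(305,150),(178,305),(322,425),(455,263)]),255)
m2=((g>75)&(m>0)).astype(np.uint8); n,lab,st,_=cv2.connectedComponentsWithStats(m2)
i=1+st[1:,4].argmax(); ys,xs=np.nonzero(lab==i)
L=np.array([f(x,y,.0115) for x,y in zip(xs,ys)])-ct
a=L@ax; t=L@ay
for lo in np.arange(-.07,.08,.006):
    k=(a>=lo)&(a<lo+.006)
    if k.sum()>10: print(round(lo+.003,3),"tmid %.4f w %.4f"%((t[k].min()+t[k].max())/2,np.ptp(t[k])))
k=(a<.025); p=np.polyfit(a[k],t[k],1); print("line",p,"n",k.sum())
print("ax",ax,"ay",ay)
```

```text
cam [0.47171717 0.15752547 0.89107936]
[[0.6894 0.2615 0.054 ]
 [0.5709 0.359  0.054 ]
 [0.3701 0.1141 0.054 ]
 [0.4918 0.0192 0.054 ]]
[np.float64(0.1535), np.float64(0.3167), np.float64(0.1543), np.float64(0.3126)]
centre [0.53056027 0.18847095 0.054     ] yaw -129.27185882101287
edge (316, 123) -0.06791135042476787 0.07487410941478509
edge (157, 315) -0.06599214301514708 -0.0758509732749264
edge (486, 263) 0.06614021320607873 0.07523301778272479
edge (328, 458) 0.06786393327348471 -0.07580311388906644
-0.067 tmid 0.0037 w 0.0103
-0.061 tmid 0.0041 w 0.0102
-0.055 tmid 0.0041 w 0.0101
-0.049 tmid 0.0044 w 0.0102
-0.043 tmid 0.0050 w 0.0113
-0.037 tmid 0.0050 w 0.0115
-0.031 tmid 0.0053 w 0.0114
-0.025 tmid 0.0056 w 0.0114
-0.019 tmid 0.0058 w 0.0114
-0.013 tmid 0.0061 w 0.0115
-0.007 tmid 0.0065 w 0.0114
-0.001 tmid 0.0065 w 0.0114
0.005 tmid 0.0068 w 0.0114
0.011 tmid 0.0070 w 0.0118
0.017 tmid 0.0073 w 0.0114
0.023 tmid 0.0076 w 0.0114
0.029 tmid 0.0078 w 0.0114
0.035 tmid 0.0081 w 0.0115
0.041 tmid 0.0083 w 0.0118
0.047 tmid 0.0085 w 0.0118
0.053 tmid 0.0088 w 0.0112
line [0.04210885 0.00661654] n 2550
ax [-0.63300072 -0.77415121  0.        ] ay [ 0.77415121 -0.63300072  0.        ]
```

Tray centre is (0.5306, 0.1885), with its long axis at -129.3°. The measured size (about 314 x 154 mm) and the opening (±66 mm) agree with the sheet. The shank is off the tray axis by 0.042 rad, and its head flare at a≈+0.058 puts the spanner's middle at a≈-0.005. I'll raise the far (-a) end. First I'll start the transit and check the slant path in the vertical plane.

Run:
```python
from h import *
c=viewer.read_camera("scene"); t=viewer.read_camera("top")
p=ray(c,(190,206),0); print("navy foot",p); 
for z in (.1,.15,.2): print(z, ray(t,(280,312),z), ray(c,(193,108),z), ray(c,(150,106),z))
# slant path: b=-a ; low tip (b,z of underside), tilt
L=.207
def clear(bl,zl,th,g=.0685):  # g: grip distance from raised tip
    th=np.radians(th); u=np.array([np.cos(th),np.sin(th)]); n=np.array([-u[1],u[0]])
    o=np.array([bl,zl]); s=np.linspace(0,L,208)[:,None]; P=np.r_[o+s*u,o+s*u+.008*n]
    G=o+(L-g)*u; x=np.linspace(-.043,.043,40)[:,None]
    body=G+.067*n+x*u; fin=np.r_[G-.002*n+np.c_[np.linspace(-.012,.012,9)]*u,*[G+h*n+np.c_[[-.013,.013]]*u for h in np.linspace(0,.067,15)]]
    def d(P):
        o=[]
        for s in (1,-1):
            dx=np.maximum(.065-s*P[:,0],0); dz=np.maximum(np.maximum(.051-P[:,1],P[:,1]-.054),0); o.append(np.hypot(dx,dz).min())
        return [round(v*1e3,1) for v in o]
    return "cov+,- sp",d(P),"body",d(body),"fin",d(fin),"floor",round((P[:,1].min()-.004)*1e3,1),"wall",round((P[:,0].min()+.155)*1e3,1),"G",np.round(G,3)
for w in [(-.098,.014,0),(-.146,.014,0),(-.146,.012,8),(-.145,.010,16),(-.125,.012,19),(-.10,.018,23),(-.075,.025,27),(-.05,.035,30),(-.04,.07,30),(-.04,.13,30)]: print(w,*clear(*w))
```

```text
navy foot [0.33285876 0.1366569  0.        ]
0.1 [0.37087895 0.14527145 0.1       ] [0.18610601 0.43709695 0.1       ] [0.06267389 0.4112409  0.1       ]
0.15 [0.37725241 0.14604597 0.15      ] [0.25080671 0.33516128 0.15      ] [0.13957572 0.31186108 0.15      ]
0.2 [0.38362587 0.14682048 0.2       ] [0.31550741 0.23322561 0.2       ] [0.21647754 0.21248125 0.2       ]
(-0.098, 0.014, 0) cov+,- sp [np.float64(29.0), np.float64(29.0)] body [np.float64(27.0), np.float64(68.1)] fin [np.float64(11.5), np.float64(92.5)] floor 10.0 wall 57.0 G [0.04  0.014]
(-0.146, 0.014, 0) cov+,- sp [np.float64(29.3), np.float64(29.0)] body [np.float64(40.0), np.float64(30.6)] fin [np.float64(59.5), np.float64(44.5)] floor 10.0 wall 9.0 G [-0.008  0.014]
(-0.146, 0.012, 8) cov+,- sp [np.float64(7.5), np.float64(19.4)] body [np.float64(64.1), np.float64(37.9)] fin [np.float64(62.9), np.float64(39.5)] floor 8.0 wall 7.9 G [-0.009  0.031]
(-0.145, 0.01, 16) cov+,- sp [np.float64(17.1), np.float64(9.4)] body [np.float64(88.8), np.float64(46.7)] fin [np.float64(64.4), np.float64(36.5)] floor 6.0 wall 7.8 G 
[... 444 characters left out ...]
(10.6)] body [np.float64(104.7), np.float64(86.5)] fin [np.float64(35.7), np.float64(103.4)] floor 21.0 wall 76.4 G [0.048 0.088]
(-0.05, 0.035, 30) cov+,- sp [np.float64(41.0), np.float64(14.3)] body [np.float64(108.0), np.float64(107.9)] fin [np.float64(42.7), np.float64(129.0)] floor 31.0 wall 101.0 G [0.07  0.104]
(-0.04, 0.07, 30) cov+,- sp [np.float64(66.4), np.float64(29.7)] body [np.float64(133.9), np.float64(142.6)] fin [np.float64(77.5), np.float64(155.2)] floor 66.0 wall 111.0 G [0.08  0.139]
(-0.04, 0.13, 30) cov+,- sp [np.float64(118.3), np.float64(80.0)] body [np.float64(190.1), np.float64(196.3)] fin [np.float64(137.5), np.float64(192.7)] floor 126.0 wall 111.0 G [0.08  0.199]
```

apply_moves(
  increments=[
    {"offset": [0.025,0.043,0],"angular": [0,0,3],"claw": 0.5},
    {"offset": [0.05,0.086,0],"angular": [0,0,6],"claw": 0.5},
    {"offset": [0.074,0.13,0],"angular": [0,0,9],"claw": 0.5},
    {"offset": [0.099,0.173,0],"angular": [0,0,12],"claw": 0.5},
    {"offset": [0.124,0.216,0],"angular": [0,0,15],"claw": 0.5},
  ],
)

```text
t: 0.8
ee_pos: [0.2725, -0.286, 0.2454]
ee_rot: [[-0.853, 0.001, 0.522], [-0.522, -0.0, -0.853], [-0.0, -1.0, 0.001]]
ft_force: [1.3, -0.8, 0.4]
finger_gap: 0.0426
```

apply_moves(
  increments=[
    {"offset": [0.024,0.042,0],"angular": [0,0,3],"claw": 0.5},
    {"offset": [0.048,0.084,0],"angular": [0,0,6],"claw": 0.5},
    {"offset": [0.072,0.126,0],"angular": [0,0,9],"claw": 0.5},
    {"offset": [0.096,0.168,0],"angular": [0,0,12],"claw": 0.5},
    {"offset": [0.12,0.21,0],"angular": [0,0,15],"claw": 0.5},
  ],
)

```text
t: 1.3
ee_pos: [0.3926, -0.0758, 0.2456]
ee_rot: [[-0.688, 0.001, 0.725], [-0.725, -0.0, -0.688], [-0.0, -1.0, 0.001]]
ft_force: [0.3, 0.2, -0.0]
finger_gap: 0.0432
```

apply_moves(
  increments=[
    {"offset": [0.024,0.042,0],"angular": [0,0,2],"claw": 0.5},
    {"offset": [0.048,0.084,0],"angular": [0,0,3],"claw": 0.5},
    {"offset": [0.072,0.126,0],"angular": [0,0,4],"claw": 0.5},
    {"offset": [0.096,0.168,0],"angular": [0,0,5],"claw": 0.5},
    {"offset": [0.12,0.21,0],"angular": [0,0,6.7],"claw": 0.5},
  ],
)

```text
t: 1.8
ee_pos: [0.5127, 0.1344, 0.2453]
ee_rot: [[-0.599, 0.0, 0.8], [-0.8, -0.0, -0.599], [-0.0, -1.0, 0.0]]
ft_force: [0.7, -1.2, 0.9]
finger_gap: 0.043
```

apply_moves(
  increments=[
    {"offset": [0.024,0.042,-0.02],"angular": [0,0,0],"claw": 0.5},
    {"offset": [0.0475,0.083,-0.06],"angular": [0,0,0],"claw": 0.5},
    {"offset": [0.0475,0.083,-0.1],"angular": [0,0,0],"claw": 0.5},
    {"offset": [0.0475,0.083,-0.1],"angular": [0,0,0],"claw": 0.5},
  ],
)

```text
t: 2.2
ee_pos: [0.5557, 0.2156, 0.1384]
ee_rot: [[-0.599, -0.011, 0.801], [-0.801, -0.004, -0.599], [0.01, -1.0, -0.006]]
ft_force: [-0.7, -0.6, -0.8]
finger_gap: 0.0426
```

Run:
```python
from h import *
s=monitor.state(); print(s["t"],s["ee_pos"],np.round(s["ee_rot"],3).tolist(),np.round(s["q"],2),s["ft_force"],s["finger_gap"])
w=viewer.read_camera("wrist"); c=viewer.read_camera("scene")
cv2.imwrite("pics/h1.png",np.vstack([cv2.resize(w["img"],(400,300)),cv2.resize(c["img"][0:300,0:400],(400,300))]))
for d in (.014,): 
    tip=s["ee_pos"]+d*s["ee_rot"][:,1]; print("tip px",proj(w,tip)*400/560)
print("camera",-w["R"].T@w["t"])
```

```text
2.2 [0.55571185 0.21557006 0.13839348] [[-0.599, -0.011, 0.801], [-0.801, -0.004, -0.599], [0.01, -1.0, -0.006]] [ 0.37  0.45 -0.14  1.    0.    2.58] [-0.65611248 -0.55151321 -0.81964521] 0.04264859811607802
tip px [198.23080712 197.99387086]
camera [0.60239762 0.27640899 0.26580319]
```

View pics/h1.png

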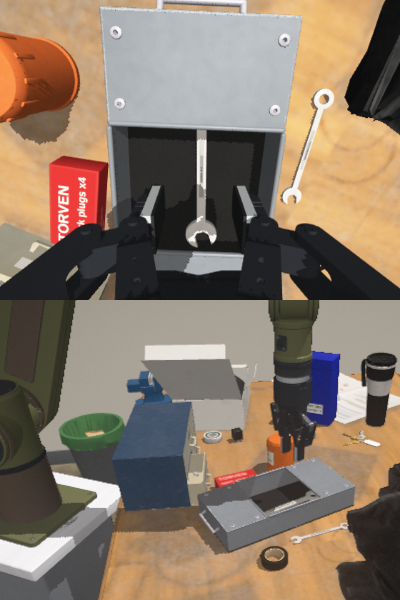

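Wrist view: the jaw head shows at about (203,235) at the robot-side end, so the ring end is the far one. The shank runs up through (202,150) and the pads straddle it. The scene view shows the arm clear of the navy cabinet. I'll check the jaw position from this view.

Run:
```python
from h import *
w=viewer.read_camera("wrist"); s=monitor.state(); print(s["ee_pos"])
ct=np.array([.5306,.1885,0]); ax=np.array([-.633,-.7742,0]); ay=np.array([.7742,-.633,0])
im=w["img"]; g=im.min(2); cv2.imwrite("pics/w1.png",cv2.resize(im[160:380,170:400],None,fx=2.6,fy=2.6,interpolation=cv2.INTER_CUBIC))
for row in range(185,352,8):
    r=g[row,255:310]; x=np.nonzero(r>110)[0]+255
    if len(x):
        q0=ray(w,(x.min()-.5,row),.0115)-ct; q1=ray(w,(x.max()+.5,row),.0115)-ct; print(row,x.min(),x.max(),"a %.4f t %.4f w %.4f"%(q0@ax,(q0+q1)@ay/2,np.linalg.norm(q1-q0)))
```

```text
[0.55960405 0.21502673 0.14625167]
185 272 284 a -0.0534 t 0.0042 w 0.0100
193 272 284 a -0.0470 t 0.0045 w 0.0101
201 272 284 a -0.0406 t 0.0047 w 0.0102
209 272 284 a -0.0340 t 0.0050 w 0.0102
217 272 284 a -0.0274 t 0.0053 w 0.0103
225 272 284 a -0.0207 t 0.0055 w 0.0104
233 272 284 a -0.0138 t 0.0058 w 0.0105
241 272 284 a -0.0069 t 0.0061 w 0.0105
249 272 284 a 0.0001 t 0.0064 w 0.0106
257 272 284 a 0.0073 t 0.0067 w 0.0107
265 272 283 a 0.0145 t 0.0065 w 0.0100
273 272 283 a 0.0219 t 0.0068 w 0.0100
281 272 283 a 0.0293 t 0.0071 w 0.0101
289 272 283 a 0.0369 t 0.0074 w 0.0102
297 272 283 a 0.0446 t 0.0077 w 0.0103
305 272 283 a 0.0525 t 0.0081 w 0.0103
313 263 293 a 0.0607 t 0.0088 w 0.0269
321 258 298 a 0.0690 t 0.0091 w 0.0359
329 257 298 a 0.0772 t 0.0090 w 0.0371
337 261 294 a 0.0854 t 0.0094 w 0.0303
```

View pics/w1.png

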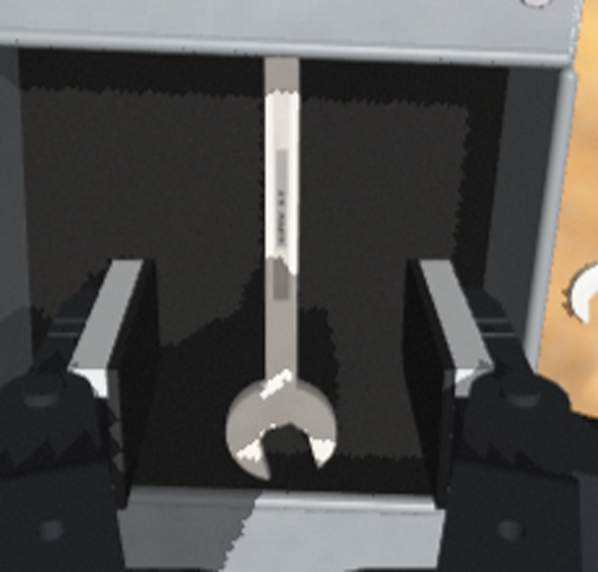

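Both views agree within 1 mm on the shank, with its midline at t=4.7 mm for a=-0.04. The jaw tip is at a≈0.093, so the spanner's middle is at a≈-0.008. Descending now.

apply_moves(
  increments=[
    {"offset": [0,0.001,-0.04],"angular": [0,0,0],"claw": 0.4},
    {"offset": [0,0.001,-0.075],"angular": [0,0,0],"claw": 0.4},
    {"offset": [0,0.001,-0.1],"angular": [0,0,0],"claw": 0.4},
    {"offset": [0,0.001,-0.115],"angular": [0,0,0],"claw": 0.4},
    {"offset": [0,0.001,-0.115],"angular": [0,0,0],"claw": 0.4},
  ],
)

```text
t: 2.85
ee_pos: [0.5595, 0.2153, 0.0309]
ee_rot: [[-0.602, -0.0, 0.799], [-0.799, -0.0, -0.602], [0.0, -1.0, 0.0]]
ft_force: [-1.0, 0.0, 0.6]
finger_gap: 0.0344
```

apply_moves(
  increments=[
    {"offset": [0,0,-0.005],"angular": [0,0,0],"claw": 0.25},
    {"offset": [0,0,-0.0095],"angular": [0,0,0],"claw": 0.25},
    {"offset": [0,0,-0.0095],"angular": [0,0,0],"claw": 0.25},
  ],
)

```text
t: 3.15
ee_pos: [0.5602, 0.2164, 0.0218]
ee_rot: [[-0.601, 0.002, 0.799], [-0.799, 0.001, -0.601], [-0.001, -1.0, 0.001]]
ft_force: [-0.1, -0.4, 0.2]
finger_gap: 0.0216
```

apply_moves(
  increments=[
    {"offset": [0,0,-0.001],"angular": [0,0,0],"claw": 0.1},
    {"offset": [0,0,-0.001],"angular": [0,0,0],"claw": 0},
    {"offset": [0,0,-0.001],"angular": [0,0,0],"claw": 0},
    {"offset": [0,0,-0.001],"angular": [0,0,0],"claw": 0},
    {"offset": [0,0,-0.001],"angular": [0,0,0],"claw": 0},
  ],
  squeeze=70,
)

```text
t: 3.65
ee_pos: [0.5602, 0.2165, 0.0212]
ee_rot: [[-0.601, 0.002, 0.8], [-0.8, 0.0, -0.601], [-0.001, -1.0, 0.001]]
ft_force: [-0.1, -0.9, 5.5]
finger_gap: 0.008
```

apply_moves(
  increments=[
    {"offset": [0,0,0.003],"angular": [0,0,0],"claw": 0},
    {"offset": [0,0,0.007],"angular": [0,0,0],"claw": 0},
    {"offset": [0,0,0.011],"angular": [0,0,0],"claw": 0},
    {"offset": [0,0,0.011],"angular": [0,0,0],"claw": 0},
  ],
)

```text
t: 4.05
ee_pos: [0.56, 0.2165, 0.0315]
ee_rot: [[-0.601, 0.001, 0.799], [-0.799, 0.0, -0.601], [-0.001, -1.0, 0.001]]
ft_force: [-0.4, -0.2, -0.3]
finger_gap: 0.0075
```

Run:
```python
from h import *
s=monitor.state(); print(s["ee_pos"],s["ft_force"],s["finger_gap"])
w=viewer.read_camera("wrist"); c=viewer.read_camera("top")
cv2.imwrite("pics/g1.png",np.vstack([cv2.resize(w["img"],(400,300)),cv2.resize(c["img"][110:320,140:420],(400,300))]))
```

```text
[0.56001662 0.21654949 0.03149003] [-0.36888651 -0.22671794 -0.31954958] 0.0075170953270539105
```

View pics/g1.png

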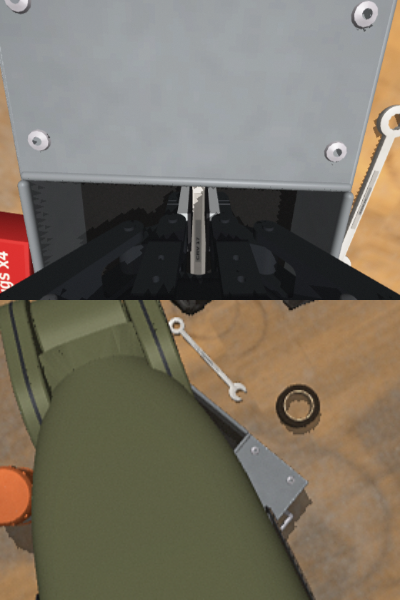

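The grip holds, but the gap of 7.5 mm is less than the 11 mm shank width. The spanner may have rolled, so I'll look closer.

Run:
```python
from h import *
w=viewer.read_camera("wrist"); c=viewer.read_camera("scene")
a=cv2.resize(w["img"][250:400,210:350],(560,600),interpolation=cv2.INTER_CUBIC)
cv2.imwrite("pics/g2.png",a)
b=cv2.resize(c["img"][150:250,190:370],(720,400),interpolation=cv2.INTER_CUBIC); cv2.imwrite("pics/g3.png",b)
```

```text
(no output)
```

View pics/g2.png

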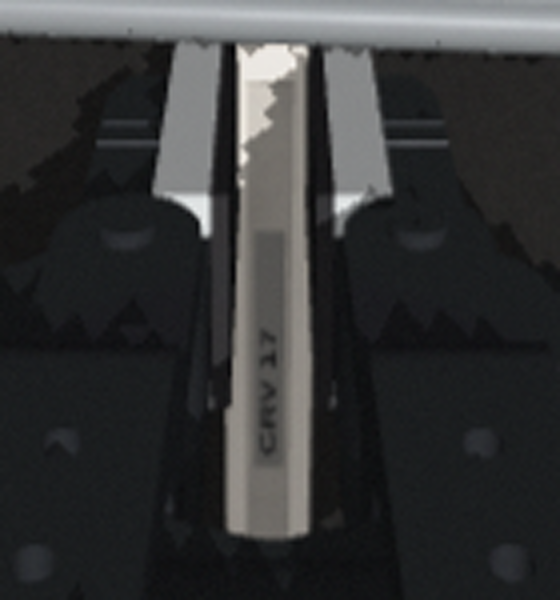

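Run:
```python
from h import *
w=viewer.read_camera("wrist"); s=monitor.state()
ct=np.array([.5306,.1885,0]); ax=np.array([-.633,-.7742,0]); ay=np.array([.7742,-.633,0])
g=w["img"].min(2)
print("tcp a",(s["ee_pos"]-ct)@ax,(s["ee_pos"]-ct)@ay, "cam",-w["R"].T@w["t"])
for row in range(264,384,8):
    x=np.nonzero(g[row,264:294]>80)[0]+264
    if len(x):
        for z in (.0115,.0215):
            q0=ray(w,(x.min()-.5,row),z)-ct; q1=ray(w,(x.max()+.5,row),z)-ct
            print(row,x.min(),x.max(),z,"a %.4f t %.4f w %.4f"%(q0@ax,(q0+q1)@ay/2,np.linalg.norm(q1-q0)),end=" | ")
        print()
```

```text
tcp a -0.03965017047084383 0.004687566239616244 cam [0.60481421 0.27647043 0.15879614]
264 264 293 0.0115 a -0.0436 t 0.0050 w 0.0140 | 264 264 293 0.0215 a -0.0484 t 0.0048 w 0.0131 | 
272 264 293 0.0115 a -0.0394 t 0.0052 w 0.0141 | 272 264 293 0.0215 a -0.0446 t 0.0049 w 0.0132 | 
280 269 293 0.0115 a -0.0353 t 0.0065 w 0.0119 | 280 269 293 0.0215 a -0.0407 t 0.0062 w 0.0111 | 
288 269 293 0.0115 a -0.0311 t 0.0067 w 0.0120 | 288 269 293 0.0215 a -0.0368 t 0.0064 w 0.0111 | 
296 269 285 0.0115 a -0.0267 t 0.0050 w 0.0082 | 296 269 285 0.0215 a -0.0327 t 0.0047 w 0.0076 | 
304 270 286 0.0115 a -0.0224 t 0.0056 w 0.0083 | 304 270 286 0.0215 a -0.0286 t 0.0053 w 0.0077 | 
312 269 286 0.0115 a -0.0179 t 0.0055 w 0.0088 | 312 269 286 0.0215 a -0.0245 t 0.0053 w 0.0082 | 
320 269 286 0.0115 a -0.0133 t 0.0057 w 0.0089 | 320 269 286 0.0215 a -0.0202 t 0.0055 w 0.0083 | 
328 269 287 0.0115 a -0.0087 t 0.0062 w 0.0094 | 328 269 287 0.0215 a -0.0159 t 0.0059 w 0.0088 | 
336 268 287 0.0115 a -0.0040 t 0.0061 w 0.0100 | 336 268 287 0.0215 a -0.0116 t 0.0058 w 0.0093 | 
344 268 287 0.0115 a 0.0007 t 0.0063 w 0.0101 | 344 268 287 0.0215 a -0.0071 t 0.0060 w 0.0094 | 
352 267 287 0.0115 a 0.0056 t 0.0062 w 0.0107 | 352 267 287 0.0215 a -0.0026 t 0.0059 w 0.0100 | 
360 267 287 0.0115 a 0.0105 t 0.0064 w 0.0108 | 360 267 287 0.0215 a 0.0020 t 0.0061 w 0.0101 | 
368 267 286 0.0115 a 0.0155 t 0.0063 w 0.0104 | 368 267 286 0.0215 a 0.0066 t 0.0060 w 0.0097 | 
376 267 286 0.0115 a 0.0206 t 0.0065 w 0.0104 | 376 267 286 0.0215 a 0.0114 t 0.0062 w 0.0097 |
```

View pics/g3.png

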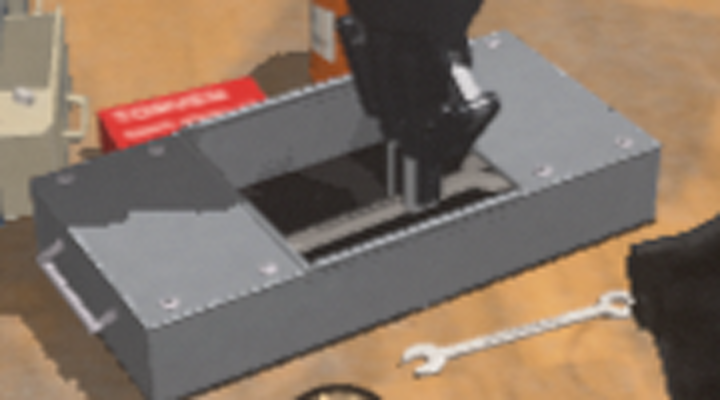

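The label text sits at the same a-range as before (-0.0135 to +0.0045) when cast onto z=0.0215. So the spanner is level, label up, and lifted 10 mm. I'll slide it 50 mm towards the robot under the near cover, watching the force.

apply_moves(
  increments=[
    {"offset": [-0.0063,-0.0077,0],"angular": [0,0,0],"claw": 0},
    {"offset": [-0.0127,-0.0155,0],"angular": [0,0,0],"claw": 0},
    {"offset": [-0.019,-0.0232,0],"angular": [0,0,0],"claw": 0},
    {"offset": [-0.0253,-0.031,0],"angular": [0,0,0],"claw": 0},
    {"offset": [-0.0285,-0.0348,0],"angular": [0,0,0],"claw": 0},
  ],
)

```text
t: 4.8
ee_pos: [0.5296, 0.1802, 0.0307]
ee_rot: [[-0.601, -0.001, 0.799], [-0.799, -0.001, -0.601], [0.001, -1.0, -0.001]]
ft_force: [-0.2, -0.3, -1.0]
finger_gap: 0.0078
```

apply_moves(
  increments=[
    {"offset": [-0.003,-0.0037,0],"angular": [0,0,0],"claw": 0},
    {"offset": [-0.003,-0.0037,0],"angular": [0,0,0],"claw": 0},
  ],
)

```text
t: 5.0
ee_pos: [0.5275, 0.1772, 0.0309]
ee_rot: [[-0.601, -0.0, 0.799], [-0.799, -0.0, -0.601], [0.0, -1.0, -0.0]]
ft_force: [-0.3, 0.2, -0.1]
finger_gap: 0.0076
```

Run:
```python
from h import *
s=monitor.state(); print(s["t"],s["ee_pos"],s["ft_force"],s["moment"],s["finger_gap"])
w=viewer.read_camera("wrist"); c=viewer.read_camera("scene")
cv2.imwrite("pics/s1.png",np.vstack([cv2.resize(w["img"][150:400,180:380],(400,300)[:1]+(300,),interpolation=cv2.INTER_CUBIC),cv2.resize(c["img"][150:250,190:350],(400,250),interpolation=cv2.INTER_CUBIC)]))
```

```text
5.0 [0.5275239  0.1772493  0.03088662] [-0.33297785  0.2147397  -0.05210608] [ 0.0185695  -0.03750265 -0.04006928] 0.007563087605381794
```

View pics/s1.png

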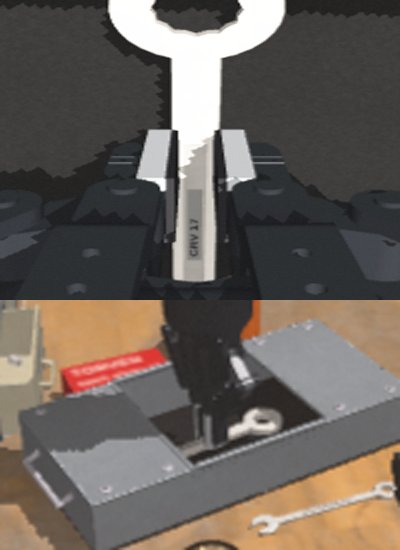

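The ring head now shows fully inside the opening: at (195,20) in the wrist part, and clear of the far cover in the scene part. The label moved along with the gripper. I'll measure the ring tip.

Run:
```python
from h import *
w=viewer.read_camera("wrist"); g=w["img"].min(2)
ct=np.array([.5306,.1885,0]); ax=np.array([-.633,-.7742,0]); ay=np.array([.7742,-.633,0])
n,lab,st,_=cv2.connectedComponentsWithStats(((g>150)).astype(np.uint8))
i=lab[205:225,275:281].max(); print(st[i])
ys,xs=np.nonzero(lab==i); r=ys.min(); x=xs[ys==r].mean()
for z in (.018,.0215,.025): 
    p=ray(w,(x,r),z)-ct; print(z,r,x,p@ax,p@ay)
for row in (120,125,130,135,140,145,150,155): 
    x=xs[ys==row]
    if len(x): q=ray(w,(x.min()-.5,row),.0215)-ray(w,(x.max()+.5,row),.0215); print(row,np.linalg.norm(q))
print(monitor.state()["ee_pos"]@np.array([1,0,0]),(monitor.state()["ee_pos"]-ct)@ax)
```

```text
[ 234  112   88  272 7853]
0.018 112 277.5 -0.06295786690729506 0.0020893343550954283
0.0215 112 277.5 -0.06302493065210243 0.002086460236458932
0.025 112 277.5 -0.06309199439690974 0.0020835861178223523
120 0.020418696764273034
125 0.024758014171946775
130 0.027579504253992505
135 0.03003432754620984
140 0.032117888225031276
145 0.033432341081888334
150 0.03475774785576215
155 0.03490446774683074
0.5284982502937743 0.009396212789479245
```

The ring tip is at a=-0.063, inside the opening edge at -0.065; the jaw tip is at about +0.144, with the wall at 0.155. I'll tilt the ring end up while drawing back slightly.

apply_moves(
  increments=[
    {"offset": [-0.0016,-0.002,0.0048],"angular": [2,-1.5,0],"claw": 0},
    {"offset": [-0.0032,-0.0039,0.0096],"angular": [4,-3,0],"claw": 0},
    {"offset": [-0.0042,-0.005,0.0149],"angular": [6,-4.5,0],"claw": 0},
    {"offset": [-0.0051,-0.0062,0.0201],"angular": [8,-6,0],"claw": 0},
    {"offset": [-0.0051,-0.0062,0.0201],"angular": [8,-6,0],"claw": 0},
  ],
)

```text
t: 5.65
ee_pos: [0.5223, 0.171, 0.0513]
ee_rot: [[-0.592, 0.105, 0.799], [-0.787, 0.139, -0.601], [-0.174, -0.985, 0.0]]
ft_force: [0.8, -0.2, 0.2]
finger_gap: 0.0074
```

apply_moves(
  increments=[
    {"offset": [-0.0007,-0.0009,0.0063],"angular": [2.4,-1.8,0],"claw": 0},
    {"offset": [-0.0018,-0.0022,0.0123],"angular": [4.8,-3.6,0],"claw": 0},
    {"offset": [-0.0018,-0.0022,0.0123],"angular": [4.8,-3.6,0],"claw": 0},
  ],
)

```text
t: 5.95
ee_pos: [0.5204, 0.1688, 0.0631]
ee_rot: [[-0.578, 0.165, 0.799], [-0.768, 0.22, -0.601], [-0.275, -0.962, -0.001]]
ft_force: [0.2, 0.4, -1.4]
finger_gap: 0.008
```

Run:
```python
from h import *
s=monitor.state(); print(s["t"],s["ee_pos"],s["ft_force"],s["moment"],s["finger_gap"],np.round(s["ee_rot"],3).tolist(),np.round(s["q"],2))
w=viewer.read_camera("wrist"); c=viewer.read_camera("scene")
cv2.imwrite("pics/s2.png",np.vstack([cv2.resize(w["img"],(400,300)),cv2.resize(c["img"][130:250,190:382],(480,300),interpolation=cv2.INTER_CUBIC)[:,:400]]))
```

```text
5.95 [0.52038486 0.16880337 0.0630963 ] [ 0.24361     0.43807232 -1.4400627 ] [-0.23017384  0.16436207  0.01717033] 0.007978994972494555 [[-0.578, 0.165, 0.799], [-0.768, 0.22, -0.601], [-0.275, -0.962, -0.001]] [ 0.21  0.33 -0.63  0.41  0.18  2.45]
```

View pics/s2.png

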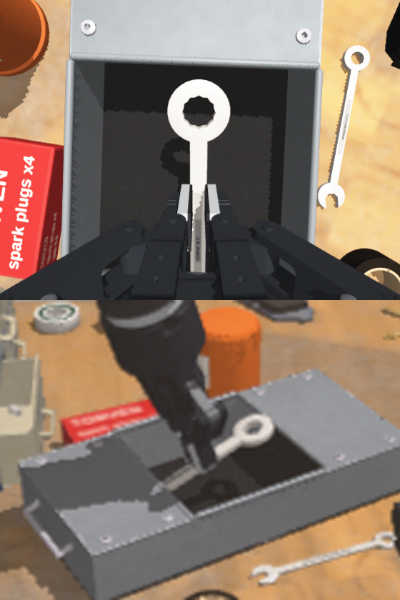

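Wrist view: the ring tip is at the same pixel (279,112 at full size) as before the tilt, so there is no slip in the grip. The scene part shows the ring raised above the cover line and free of the far cover. Next I'll draw it out slantwise.

apply_moves(
  increments=[
    {"offset": [0.0054,0.0066,0.0043],"angular": [1.2,-0.9,0],"claw": 0},
    {"offset": [0.0108,0.0132,0.0085],"angular": [2.4,-1.8,0],"claw": 0},
    {"offset": [0.0173,0.0212,0.0156],"angular": [4,-3,0],"claw": 0},
    {"offset": [0.0238,0.0291,0.0228],"angular": [5.6,-4.2,0],"claw": 0},
    {"offset": [0.0238,0.0291,0.0228],"angular": [5.6,-4.2,0],"claw": 0},
  ],
)

```text
t: 6.55
ee_pos: [0.5463, 0.1993, 0.0873]
ee_rot: [[-0.551, 0.238, 0.8], [-0.735, 0.314, -0.6], [-0.394, -0.919, 0.001]]
ft_force: [0.0, -1.0, -0.8]
finger_gap: 0.0077
```

apply_moves(
  increments=[
    {"offset": [0.0063,0.0077,0.0075],"angular": [1.6,-1.2,0],"claw": 0},
    {"offset": [0.0126,0.0154,0.015],"angular": [3.2,-2.4,0],"claw": 0},
    {"offset": [0.0192,0.0235,0.0229],"angular": [4.4,-3.3,0],"claw": 0},
    {"offset": [0.0258,0.0316,0.0308],"angular": [5.6,-4.2,0],"claw": 0},
    {"offset": [0.0258,0.0316,0.0308],"angular": [5.6,-4.2,0],"claw": 0},
  ],
)

```text
t: 7.05
ee_pos: [0.5724, 0.231, 0.1185]
ee_rot: [[-0.518, 0.303, 0.8], [-0.692, 0.402, -0.6], [-0.503, -0.864, 0.002]]
ft_force: [0.6, -0.0, -0.6]
finger_gap: 0.0078
```

Run:
```python
from h import *
s=monitor.state(); print(s["t"],s["ee_pos"],s["ft_force"],s["moment"],s["finger_gap"],np.round(s["ee_rot"],3).tolist(),np.round(s["q"],2))
w=viewer.read_camera("wrist"); c=viewer.read_camera("scene")
g=w["img"].min(2); n,lab,st,_=cv2.connectedComponentsWithStats((g>150).astype(np.uint8)); i=lab[205:225,275:281].max(); print(st[i])
cv2.imwrite("pics/s3.png",cv2.resize(c["img"][90:250,170:400],(690,480),interpolation=cv2.INTER_CUBIC))
```

```text
7.05 [0.5724156  0.23099628 0.11846737] [ 0.57699276 -0.00175526 -0.6301897 ] [-0.40113165  0.3183211  -0.05278366] 0.007796102628243803 [[-0.518, 0.303, 0.8], [-0.692, 0.402, -0.6], [-0.503, -0.864, 0.002]] [ 0.22  0.28 -0.63  0.24  0.33  2.51]
[  224   111   168   208 14519]
```

View pics/s3.png

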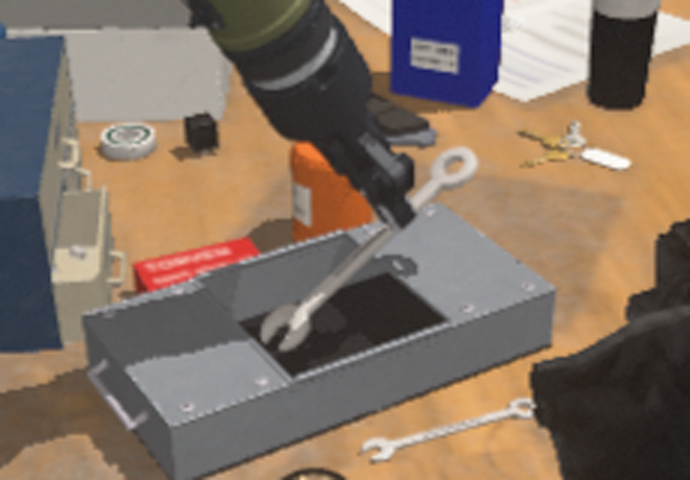

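Scene view: the ring end is up at (455,165), the shank passes slantwise, and the whole jaw at (285,330) is inside the opening and clear of the near cover edge. Now I'll raise it.

apply_moves(
  increments=[
    {"offset": [0.003,0.004,0.012],"angular": [0,0,0],"claw": 0},
    {"offset": [0.005,0.006,0.026],"angular": [0,0,0],"claw": 0},
    {"offset": [0.006,0.008,0.042],"angular": [0,0,0],"claw": 0},
    {"offset": [0.006,0.008,0.06],"angular": [0,0,0],"claw": 0},
    {"offset": [0.006,0.008,0.078],"angular": [0,0,0],"claw": 0},
  ],
)

```text
t: 7.65
ee_pos: [0.576, 0.2379, 0.1947]
ee_rot: [[-0.521, 0.298, 0.799], [-0.693, 0.399, -0.601], [-0.499, -0.867, -0.002]]
ft_force: [-0.7, -0.3, -0.7]
finger_gap: 0.0078
```

apply_moves(
  increments=[
    {"offset": [0,0,0.02],"angular": [0,0,0],"claw": 0},
    {"offset": [0,0,0.04],"angular": [0,0,0],"claw": 0},
    {"offset": [0,0,0.055],"angular": [0,0,0],"claw": 0},
    {"offset": [0,0,0.065],"angular": [0,0,0],"claw": 0},
    {"offset": [0,0,0.065],"angular": [0,0,0],"claw": 0},
  ],
)

```text
t: 8.15
ee_pos: [0.5775, 0.2382, 0.2613]
ee_rot: [[-0.519, 0.302, 0.799], [-0.692, 0.4, -0.601], [-0.502, -0.865, 0.001]]
ft_force: [0.1, 1.1, -1.0]
finger_gap: 0.0077
```

apply_moves(
  increments=[
    {"offset": [0,0,0],"angular": [0,0,0],"claw": 0},
    {"offset": [0,0,0],"angular": [0,0,0],"claw": 0},
    {"offset": [0,0,0],"angular": [0,0,0],"claw": 0},
    {"offset": [0,0,0],"angular": [0,0,0],"claw": 0},
    {"offset": [0,0,0],"angular": [0,0,0],"claw": 0},
  ],
)

```text
t: 8.65
ee_pos: [0.5765, 0.2381, 0.2593]
ee_rot: [[-0.521, 0.299, 0.8], [-0.692, 0.4, -0.601], [-0.499, -0.866, -0.001]]
ft_force: [-0.1, -0.1, 0.2]
finger_gap: 0.0075
```

Run:
```python
from h import *
s=monitor.state(); R=s["ee_rot"]; print(s["t"],s["ee_pos"],s["ft_force"],s["finger_gap"],"qvel",np.abs(s["qvel"]).max())
n=-R[:,1]; x=R[:,0]; G=s["ee_pos"]-.017*n
for k in (.1346,-.0724): print("end",G+k*x)
w=viewer.read_camera("wrist"); c=viewer.read_camera("scene")
g=w["img"].min(2); nn,lab,st,_=cv2.connectedComponentsWithStats((g>150).astype(np.uint8)); i=lab[205:225,275:281].max(); print(st[i])
for k in (.1346,-.0724): print("pred px in f1",(proj(c,G+k*x+.004*n)-[170,60])*690/230)
cv2.imwrite("pics/f1.png",cv2.resize(c["img"][60:260,170:400],(690,600),interpolation=cv2.INTER_CUBIC))
```

```text
8.65 [0.5765209  0.23805903 0.25932857] [-0.11215874 -0.12465862  0.18803172] 0.007539516173675005 qvel 0.0031781256591802563
end [0.51151654 0.15166861 0.17736951]
end [0.61931235 0.29498141 0.2807644 ]
[  195   111   156   212 17414]
pred px in f1 [268.35504851 255.59482458]
pred px in f1 [489.64777033  49.38942553]
```

View pics/f1.png

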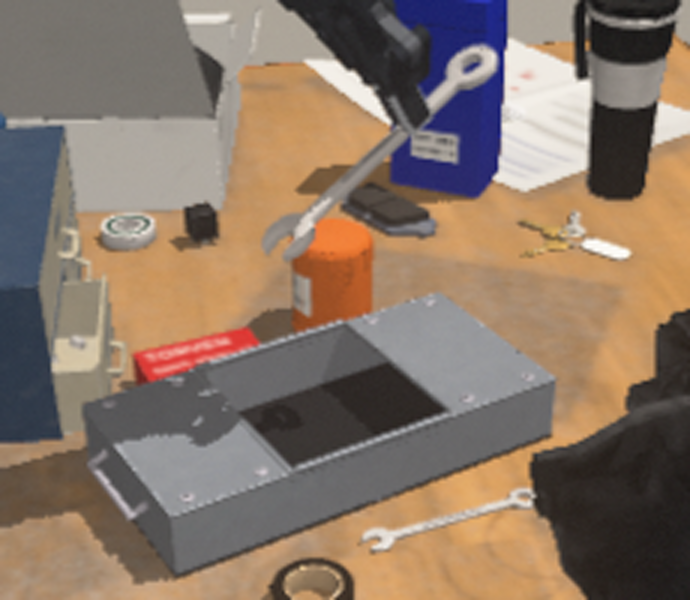

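The spanner ends lie where predicted: jaw at (268-300,250), ring at (490,50). The lowest end is at z≈0.177, about 12 cm above the covers. The bystanders are in their places and the arm is still, so I'm handing in.

```bash
python3 -c "
from rig import ticket
print(ticket.finish_job())"
```

```text
the job is handed in; nothing more can be done
None
```

The long spanner is out of the tray and held still in the gripper, and I've handed the job in after about 8.7 s of robot time. I gripped it through the opening, lifted it 10 mm and slid it 50 mm under the near cover. I then tilted the ring end up through the opening, drew the spanner out slantwise at up to 30° and raised it.

**Last checks:**
- **Height:** the computed lowest end is at z ≈ 0.177 m, about 12 cm above the covers. Both ends match their predicted pixels in the last picture.
- **Grip:** the ring tip stayed at the same wrist-camera row from before the tilt to the end, so the spanner did not slip. The joints are still.
- **Force:** readings stayed within about 1.5 N while the spanner was moved. The highest I saw was 5.5 N as the fingers closed near the floor.
- **Bystanders:** all look unmoved in the last view; I did not measure them.

**Disagreed:** the finger gap reads 7.5–8 mm, although the shank is given as 11 mm wide. I did not find out why; the gap held steady throughout and the spanner stayed level, label up. The measured moment also rose with tilt, most likely from the gripper's own weight, as the force did not rise with it.

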